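Open the quick-action vice to its stop

ROBOT

A 6-joint arm with a two-finger parallel gripper is mounted at the origin on the work surface. World frame = base frame: x ahead of the robot, y to its left, z up, the work surface at z = 0. Lengths are in m, angles in degrees, forces in N, time in s.
With the tool pointing down it reaches from about 0.3 to 0.75 m from the base axis. Payload 8.5 kg.
Tool frame: the origin (TCP) lies between the finger pads; the fingertips stand ahead of it and the grasp point (between the pads) lies 8 mm behind it (env.tcp_to_tips is the z of the fingertips in the tool frame, in m); z points along the fingers, x is the direction in which the jaws open and shut, and the axes are right-handed (so a half turn about z gives the same grasp; the last joint's range is limited). The gripper opens to 85 mm and grips with 20 to 120 N. Pads are 22 mm wide; open, the fingers measure 114 mm over their backs; the gripper's body (76 mm by 85 mm) begins 54 mm behind the grasp point. The pads swing forward as they close: fully open they stand 13 mm farther back than shut.
Start: joints at [61.003, 21.807, 74.336, -0, 83.858, -12.336], TCP at [0.158, 0.527, 0.242] pointing down, gripper open.
Joint ranges: [-178.18, 178.18], [-50.72, 133.34], [12.68, 142.11], [-81.47, 261.47], [9.98, 163.14], [-165.26, 165.26]. Speed limits (degrees/s): [136.94, 136.94, 180, 180, 180, 180].

INTERFACE

Orientations are given as a 3x3 rotation matrix whose columns are the frame's x, y, z axes.
In Python, from rig import observe, viewer, env gives the robot as it stands.
- The arm moves only by the tool jog_arm, never from a script. Its arguments are lists of equal length, an entry for each row: "dr": the turn, a rotation vector about the tool's x, y, z in rad, a list of three; "slide": the shift along the tool's x, y, z in m, a list of three; "gripper": the opening, from -1 (shut) to 1 (fully open), so that 0 is half open. In form: {"dr": [[rx, ry, rz], ...], "slide": [[dx, dy, dz], ...], "gripper": [gripper, ...]}. A call has exactly 10 rows; each row shifts and turns the commanded pose from where the row before left it, along the tool's axes as they then stand; what a row does not reach is not made up. A row lasts 1/10 s, in which the tool goes at most 50 mm and 8.59 degrees, less where a joint would pass 70% of its speed; a pose out of reach is approached as far as the arm can. A call is refused whole if a number of a shift passes 0.05 or a number of a turn 0.15, either way. A call with a gripper value outside its range is refused whole. The fingers move at their own pace and stop on an object; "force" is the grip in N (left out, the last holds). Time passes only in rows, so rows that do not move let the fingers close, or fill a call up. It gives the time, the measured TCP pose, the force and the opening at its end, in the units of the state.
- observe(): the state, without advancing time (a new reading comes with each control period).
- viewer.get_image(name): name is "scene" or "side" or "wrist"; returns a dict with "pixels" (400x640x3 uint8, blue, green, red), "camera_matrix" (3x3 intrinsics, pixels), "dist_coeffs" ([k1, k2, p1, p2, k3] as OpenCV has them; the pictures are not rectified), "R" (3x3) and "t" (3): a world point X has camera coordinates R X + t. Camera axes: x right, y down, z forward; pixel columns grow to the right and rows downward; lengths in m; the calibration is good to about 2 mm. A picture is of the moment at which its call begins. There is no depth.
- env.close_job(): hands the job in, once; it reports no verdict.
The state is a dict: "time_s": time; "q": joint angles; "qvel": joint speeds; "joint_efforts": joint torques, N m; "position": TCP position; "tool_rot": TCP orientation; "ft_force": force on the tool from outside, world axes, zero at the start; "wrist_torque": the same for the moment, N m; "grip_width": finger opening in m.
Only numpy, scipy, OpenCV 4.12 (cv2) and the standard library are available. Lean on these libraries where they do the work, as an engineer would, in place of code of your own. Each camera call takes 0.05 s, during which the arm holds its last target.

TASK

Open the vice fully so that the piston can go in next: press the red release button on its sliding jaw down with the fingertips and, keeping it pressed, slide the jaw all the way back until it meets the end bracket, then let the button come up and take the hand away. Only press and push, lift nothing: the vice, piston, bottle, socket and spanner all stay where they are on the bench.

Things in the scene. Friction and masses are not known exactly. Their poses are not given: they have to be found in the camera images.
- vice: Blue-grey cast machine vice, 7 kg, loose on the bench; stays put under sideways pushes below about 30 N. 269 x 110 mm, 75 mm high, lugs out to 79 mm either side; spindle cross bar 45 mm beyond the end bracket (not used). Origin: on the bench, on the centre line. +x points from the end bracket to the fixed jaw, z up. Fixed jaw x = 100 to 141 mm; end bracket x = -124 to -94 mm, 48 mm high.
- vice_jaw (a joint): How far the sliding jaw is open, in m: 0 = shut on the fixed jaw, 0.100 = against the end bracket (the stop). It opens along the vice's -x. A sprung half nut locks it to the spindle's 6 mm thread (it may shift up to 6 mm before it catches) unless the button is down; with the button down it slides with about 3 N and stays where left.
- jaw_mid (a point): Centre of the sliding jaw's underside, 28 mm above the bench; axes as the vice. The jaw is 94 mm long along x: in front (+x) a jaw block 30 mm long, 110 wide, its top 75 above the bench; then a low deck 50 mm long, 45 above the bench, with the button in its middle; at the rear (-x) an upstanding heel 14 long, 80 wide, top 64 above the bench, which fingertips on the button can push against.
- vice_button (a joint): How far the button is pressed, in m: 0 = up, 0.006 = fully down; springs back when let go. The first 1.5 mm are free play (about 1.5 N); then the lock is drawn, is free from about 3.6 mm down, and the press grows from 4 N to about 6 N fully down. Keep it more than 4 mm down while sliding.
- button_top (a point): Centre of the top face of the red round release button, 29 mm across, 58 mm above the bench when up, 52 mm when fully down; moves with button and jaw. Axes as the vice. From the button's centre it is 25 mm along x to the jaw block in front and 25 mm to the heel behind.
- jaw_stop (a point): Middle of the end bracket's face that the sliding jaw's rear meets when fully open, 38 mm above the bench. At the stop the button's centre lies 39 mm from this face, along the vice's +x.
- piston_mid (a point): Bystander: bare aluminium piston, 58 mm across, 52 mm high, standing; point half-way up its axis.
- oil_bottle_mid (a point): Bystander: yellow oil bottle with black cap and band, 50 mm across, 108 mm high; point half-way up its axis.
- socket_mid (a point): Bystander: steel deep socket, 29 mm across, 62 mm high, standing; point half-way up its axis.
- spanner_grip (a point): Bystander: steel spanner, 160 mm long, lying flat; point on its shank.

How it is judged (in metres and radians):
On the way, in this order (a step that is already met when the one before it is completed fails the run):
1. the release button is pressed down far enough to free the jaw, which is not yet at its stop (value of joint vice_button above 0.0036 m and value of joint vice_jaw below 0.09 m), for 0.1 s.
2. the jaw reaches its stop with the button still held down (value of joint vice_button above 0.0036 m and value of joint vice_jaw above 0.097 m), for 0.05 s.
At the end, for the whole second after the job is handed in: The sliding jaw stands within 3 mm of the end bracket (vice_jaw above 0.097), the button is up again (below 1.5 mm), and the vice rests flat within 20 mm of where it stood (value of joint vice_jaw above 0.097 m and value of joint vice_button below 0.0015 m and linear speed of vice below 0.01 m/s and distance of vice from where it was at the start of the episode below 0.02 m and angle between vice's own z axis and vertical below 0.05 rad); the robot touches nothing.
It fails at once if the vice is shoved more than 20 mm along the bench, tipped or lifted (distance of vice from where it was at the start of the episode above 0.02 m or angle between vice's own z axis and vertical above 0.08 rad).
It fails at once if the piston, bottle, socket or spanner is moved or lifted by more than 15 mm (distance of any of piston_mid, oil_bottle_mid, socket_mid, spanner_grip from where it was at the start of the episode above 0.015 m).
It also fails if it takes over 35 s, if anything falls off the work surface, if the arm or the gripper's body presses on something with over 40 N, if the wrist force passes 120 N, or if a joint passes its speed limit or range.

## Working session

There is one attempt and no reset: what is moved stays moved. The work goes in short steps, Python scripts to look and compute and a tool call to move; the robot and the scene stay as the last step left them, time stands still between calls to the robot, and variables do not carry over. Pictures are saved under pics/ and viewed, and the job is handed in when it is done.

Besides the shell and the picture viewer there is one more tool, called after "Emit:" as name(argument=value, ...) on one line, values as JSON. jog_arm: Moves the arm, as the interface text tells. Its arguments: {"type":"object","properties":{"dr":{"type":"array","items":{"type":"array","items":{"type":"number"}}},"slide":{"type":"array","items":{"type":"array","items":{"type":"number"}}},"gripper":{"type":"array","items":{"type":"number"}},"force":{"type":"number"}},"required":["dr","slide","gripper"]}

```bash
ls; mkdir -p pics; python3 - <<'E'
from rig import observe, viewer, env
import cv2,pickle
s=observe();print(s, env.tcp_to_tips)
d={}
for n in("scene","side","wrist"):
    im=viewer.get_image(n);d[n]=im;cv2.imwrite(f"pics/{n}0.png",im["pixels"])
pickle.dump(d,open("v0.pkl","wb"))
E
```

```text
pics
{'time_s': 0.0, 'q': array([ 6.10024764e+01,  2.18387429e+01,  7.43853837e+01, -2.67661593e-04,
        8.38572983e+01, -1.23345741e+01]), 'qvel': array([ 0.05094647,  0.04195156, -0.06564881, -0.03263101,  0.06516709,
        0.01992923]), 'joint_efforts': array([-3.05786916e-04, -4.48477149e+01, -2.31274098e+01, -2.70018427e-04,
        4.91604078e-03, -2.46758867e-05]), 'position': array([0.1575598 , 0.5266541 , 0.24172912]), 'tool_rot': array([[ 2.86740123e-01,  9.58008159e-01, -6.84862153e-04],
       [ 9.58007396e-01, -2.86740785e-01, -1.24523130e-03],
       [-1.38931965e-03, -2.99045233e-04, -9.99998990e-01]]), 'ft_force': array([-0.40047867,  0.12928593, -0.83442992]), 'wrist_torque': array([-0.03147351, -0.01091337, -0.00380712]), 'grip_width': 0.0857639625560359} 0.011
```

View pics/scene0.png

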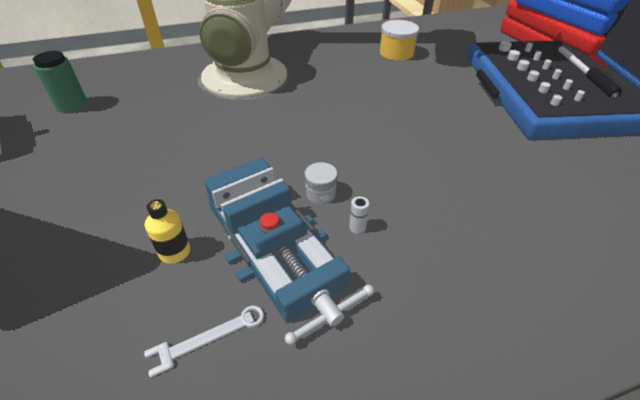

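View pics/side0.png

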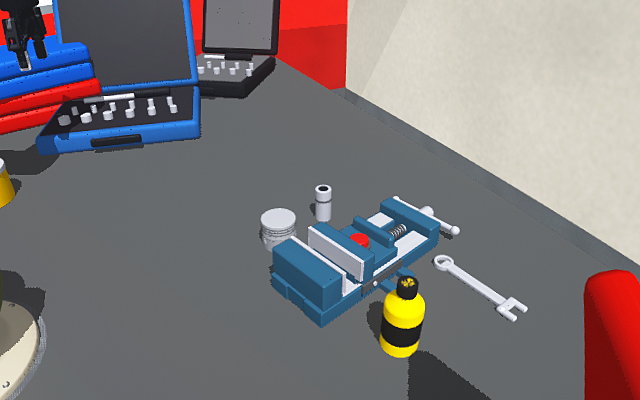

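View pics/wrist0.png

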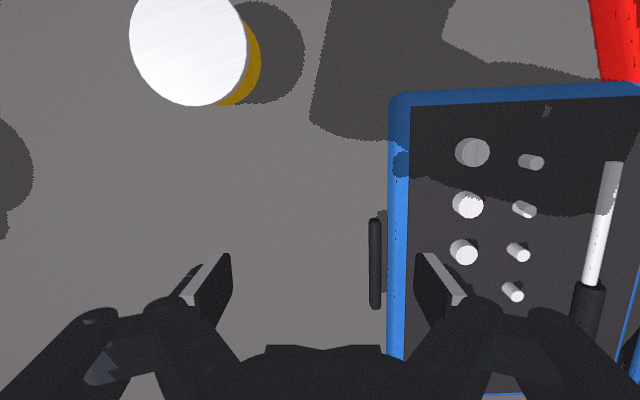

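Scene: button at about (269,220), fixed jaw at (245,185), bracket at (313,287). Side: button at (360,240). Next I zoom in to pick axis points.

```bash
cat > h.py <<'E'
import numpy as np,cv2
def ray(im,px):
    u=cv2.undistortPoints(np.array([[px]],float),im["camera_matrix"],im["dist_coeffs"])[0,0]
    R=np.array(im["R"]);t=np.array(im["t"]).ravel()
    d=R.T@np.array([u[0],u[1],1]);return -R.T@t,d/np.linalg.norm(d)
def plane(im,px,z):
    o,d=ray(im,px);return o+d*(z-o[2])/d[2]
def tri(*rs):
    A=0;b=0
    for o,d in rs:
        P=np.eye(3)-np.outer(d,d);A=A+P;b=b+P@o
    x=np.linalg.solve(A,b);return x,[np.linalg.norm((np.eye(3)-np.outer(d,d))@(x-o)) for o,d in rs]
def red(im,roi):
    x0,y0,x1,y1=roi;h=cv2.cvtColor(im["pixels"],cv2.COLOR_BGR2HSV)
    m=(((h[...,0]<8)|(h[...,0]>172))&(h[...,1]>150)&(h[...,2]>80)).astype(np.uint8)
    k=np.zeros_like(m);k[y0:y1,x0:x1]=m[y0:y1,x0:x1]
    M=cv2.moments(k,True);return (M["m10"]/M["m00"],M["m01"]/M["m00"]),M["m00"],cv2.boundingRect(k)
def proj(im,X):
    return cv2.projectPoints(np.array(X,float).reshape(-1,1,3),cv2.Rodrigues(np.array(im["R"]))[0],np.array(im["t"],float),im["camera_matrix"],im["dist_coeffs"])[0][:,0]
E
python3 - <<'E'
import pickle,cv2
from h import *
d=pickle.load(open("v0.pkl","rb"))
a,b=d["scene"],d["side"]
ra=red(a,(240,200,300,240));rb=red(b,(340,225,380,255));print(ra,rb)
print(plane(a,ra[0],.057),plane(b,rb[0],.057),tri(ray(a,ra[0]),ray(b,rb[0])))
cv2.imwrite("pics/sc_crop.png",cv2.resize(a["pixels"][150:350,190:390],None,fx=3,fy=3,interpolation=cv2.INTER_CUBIC))
cv2.imwrite("pics/si_crop.png",cv2.resize(b["pixels"][170:350,250:480],None,fx=3,fy=3,interpolation=cv2.INTER_CUBIC))
E
```

```text
((269.1814345991561, 220.44725738396625), 237.0, (261, 213, 18, 16)) ((360.21666666666664, 238.66666666666666), 180.0, (350, 233, 19, 15))
[ 0.58373487 -0.06552853  0.057     ] [ 0.5801375  -0.06549758  0.057     ] (array([ 0.58145835, -0.06466185,  0.05527739]), [np.float64(0.0008090170813767997), np.float64(0.0008090170813766918)])
```

View pics/sc_crop.png

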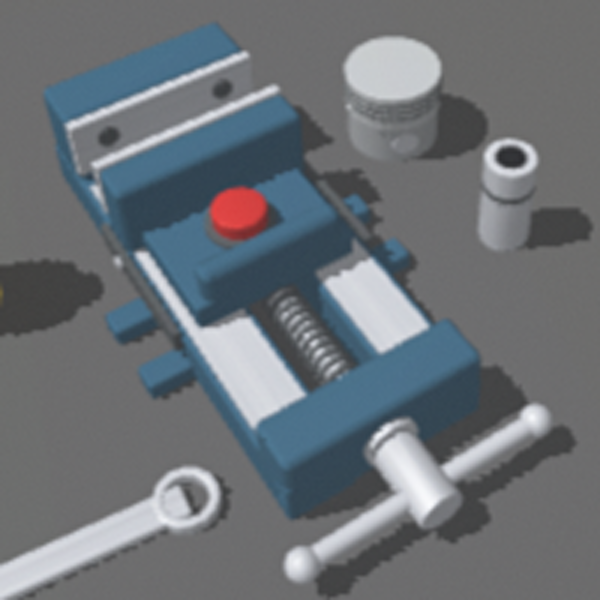

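View pics/si_crop.png

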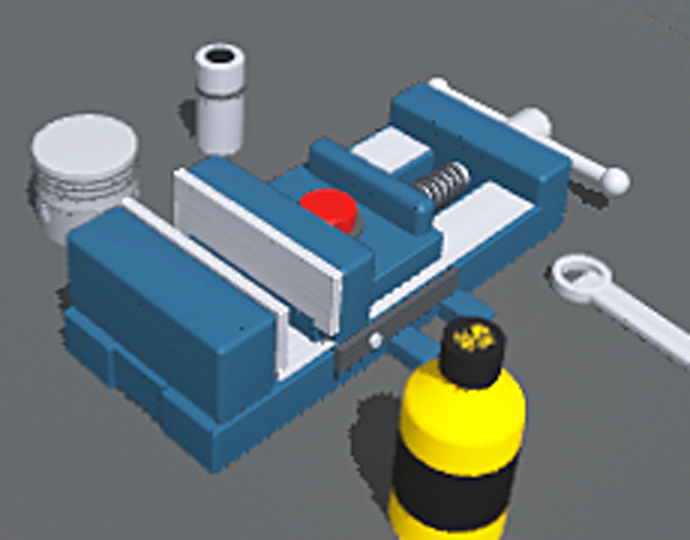

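```bash
python3 - <<'E'
import pickle
from h import *
d=pickle.load(open("v0.pkl","rb"))
a,b=d["scene"],d["side"]
S=lambda x,y,z:plane(a,(190+x/3,150+y/3),z)
T=lambda x,y,z:plane(b,(250+x/3,170+y/3),z)
ang=lambda p:np.degrees(np.arctan2(p[1],p[0]))
pr=lambda n,p,q:print(n,p.round(4),q.round(4),"mid",((p+q)/2).round(4),np.linalg.norm(p-q).round(4),ang(q-p).round(1))
pr("S fixed back",S(45,92,.075),S(215,25,.075))
pr("S fixed front",S(68,125,.075),S(247,53,.075))
pr("S slide front",S(93,165,.075),S(278,88,.075))
pr("S heel top rear",S(200,280,.064),S(350,212,.064))
pr("S brk face",S(258,430,.048),S(448,322,.048))
pr("S brk back",S(285,468,.048),S(478,350,.048))
pr("T fixed back",T(70,235,.075),T(222,348,.075))
pr("T fixed front",T(124,200,.075),T(287,312,.075))
pr("T slide front",T(176,170,.075),T(338,275,.075))
pr("T brk back",T(415,84,.048),T(570,158,.048))
pr("T brk face",T(392,98,.048),T(540,178,.048))
pr("T heel top",T(312,142,.064),T(430,205,.064))
E
```

```text
S fixed back [ 0.4811 -0.1477  0.075 ] [ 0.4533 -0.0467  0.075 ] mid [ 0.4672 -0.0972  0.075 ] 0.1048 105.4
S fixed front [ 0.5113 -0.1392  0.075 ] [ 0.4836 -0.0348  0.075 ] mid [ 0.4975 -0.087   0.075 ] 0.108 104.9
S slide front [ 0.5453 -0.131   0.075 ] [ 0.5178 -0.0256  0.075 ] mid [ 0.5316 -0.0783  0.075 ] 0.1089 104.6
S heel top rear [ 0.6278 -0.0938  0.064 ] [ 0.6085 -0.0122  0.064 ] mid [ 0.6182 -0.053   0.064 ] 0.0839 103.3
S brk face [ 0.7073 -0.086   0.048 ] [0.6781 0.0159 0.048 ] mid [ 0.6927 -0.0351  0.048 ] 0.106 106.0
S brk back [ 0.7295 -0.0794  0.048 ] [0.698  0.0237 0.048 ] mid [ 0.7138 -0.0279  0.048 ] 0.1078 107.0
T fixed back [ 0.4469 -0.0488  0.075 ] [ 0.4753 -0.148   0.075 ] mid [ 0.4611 -0.0984  0.075 ] 0.1032 -74.1
T fixed front [ 0.4805 -0.0356  0.075 ] [ 0.5108 -0.141   0.075 ] mid [ 0.4956 -0.0883  0.075 ] 0.1097 -74.0
T slide front [ 0.5137 -0.0248  0.075 ] [ 0.5434 -0.1301  0.075 ] mid [ 0.5286 -0.0774  0.075 ] 0.1094 -74.2
T brk back [0.6926 0.0221 0.048 ] [ 0.7253 -0.0792  0.048 ] mid [ 0.709  -0.0285  0.048 ] 0.1064 -72.1
T brk face [0.672  0.0156 0.048 ] [ 0.6988 -0.0862  0.048 ] mid [ 0.6854 -0.0353  0.048 ] 0.1052 -75.2
T heel top [ 0.5953 -0.0212  0.064 ] [ 0.6194 -0.095   0.064 ] mid [ 0.6073 -0.0581  0.064 ] 0.0777 -71.9
```

Emit:
jog_arm(dr=[[0, 0, 0], [0, 0, 0], [0, 0, 0], [0, 0, 0], [0, 0, 0], [0, 0, 0], [0, 0, 0], [0, 0, 0], [0, 0, 0], [0, 0, 0]], slide=[[-0.01, 0.013, 0], [-0.023, 0.03, 0], [-0.023, 0.03, 0], [-0.023, 0.03, 0], [-0.023, 0.03, 0], [-0.023, 0.03, 0], [-0.023, 0.03, 0], [-0.023, 0.03, 0], [-0.023, 0.03, 0], [-0.023, 0.03, 0]], gripper=[-1, -1, -1, -1, -1, -1, -1, -1, -1, -1])

```text
time_s: 1.15
position: [0.367, 0.2357, 0.2423]
tool_rot: [[0.287, 0.958, 0.0], [0.958, -0.287, -0.0], [-0.0, 0.0, -1.0]]
ft_force: [0.8, -0.2, -0.5]
grip_width: 0.0001
```

Emit:
jog_arm(dr=[[0, 0, 0], [0, 0, 0], [0, 0, 0], [0, 0, 0], [0, 0, 0], [0, 0, -0.113], [0, 0, -0.113], [0, 0, -0.113], [0, 0, -0.113], [0, 0, -0.113]], slide=[[-0.023, 0.03, 0], [-0.023, 0.03, 0], [-0.023, 0.03, 0], [-0.023, 0.03, 0], [-0.023, 0.03, 0], [0, 0, 0], [0, 0, 0], [0, 0, 0], [0, 0, 0], [0, 0, 0]], gripper=[-1, -1, -1, -1, -1, -1, -1, -1, -1, -1])

```text
time_s: 2.15
position: [0.4768, 0.0839, 0.2422]
tool_rot: [[-0.275, 0.962, -0.0], [0.962, 0.275, -0.0], [-0.0, -0.0, -1.0]]
ft_force: [0.3, -1.1, 0.3]
grip_width: -0.0001
```

Emit:
jog_arm(dr=[[0, 0, 0], [0, 0, 0], [0, 0, 0], [0, 0, 0], [0, 0, 0], [0, 0, 0], [0, 0, 0], [0, 0, 0], [0, 0, 0], [0, 0, 0]], slide=[[-0.014, 0.005, 0], [-0.022, 0.008, 0], [-0.028, 0.01, 0], [-0.028, 0.01, 0], [-0.028, 0.01, 0], [-0.028, 0.01, 0], [-0.024, 0.0075, 0], [0, 0, 0.035], [0, 0, 0.035], [0, 0, 0]], gripper=[-1, -1, -1, -1, -1, -1, -1, -1, -1, -1])

```text
time_s: 3.15
position: [0.5802, -0.0655, 0.1681]
tool_rot: [[-0.267, 0.964, -0.009], [0.964, 0.267, 0.003], [0.005, -0.008, -1.0]]
ft_force: [-0.8, 0.7, -0.3]
grip_width: 0.0
```

```bash
python3 - <<'E'
from rig import observe, viewer, env
import cv2,pickle
from h import *
d={}
for n in("scene","side","wrist"):
    im=viewer.get_image(n);d[n]=im
pickle.dump(d,open("v1.pkl","wb"))
cv2.imwrite("pics/wrist1.png",d["wrist"]["pixels"])
cv2.imwrite("pics/ss1.png",np.vstack([d["scene"]["pixels"][80:360,120:520],d["side"]["pixels"][80:360,180:580]]))
s=observe();print(s["time_s"],s["position"],s["ft_force"],s["q"])
E
```

```text
3.3 [ 0.58281575 -0.06532936  0.17401727] [-0.2974712   0.27867999  0.5994104 ] [-1.79510287e+01  2.85349507e+01  7.48554147e+01 -5.49797038e-03
  7.64703797e+01 -1.23570293e+02]
```

View pics/wrist1.png

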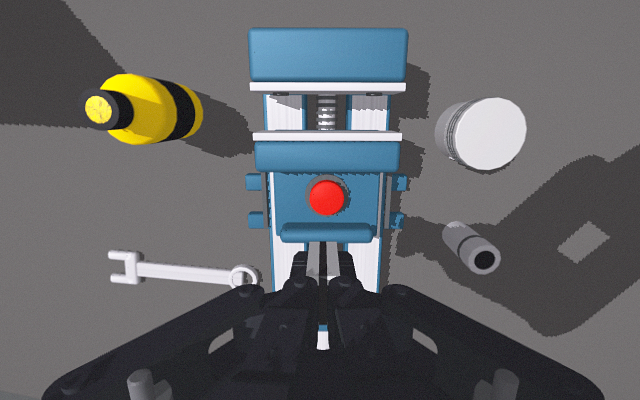

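View pics/ss1.png

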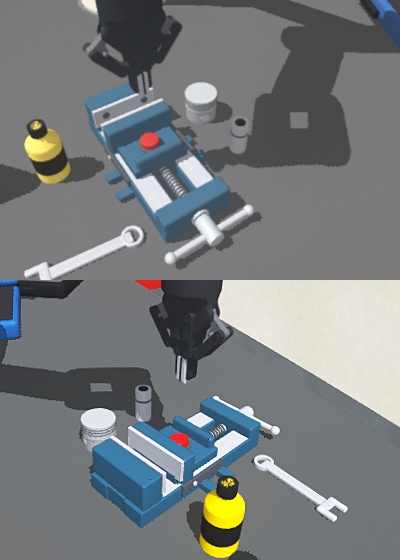

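The wrist view shows the button at (326,197), with the vice's edges nearly upright in the picture, so the yaw is good. I measure from it next.

```bash
python3 - <<'E'
import pickle
from h import *
from rig import observe
d=pickle.load(open("v1.pkl","rb"));w=d["wrist"]
r=red(w,(290,165,360,230));print(r)
B=plane(w,r[0],.0575);print("button wrist",B)
g=lambda n,p,q,z:print(n,plane(w,p,z).round(4),plane(w,q,z).round(4),((plane(w,p,z)+plane(w,q,z))/2).round(4),np.degrees(np.arctan2(*(plane(w,q,z)-plane(w,p,z))[1::-1])).round(2))
g("slide front",(253,133),(402,133),.075)
g("fixed front",(250,88),(406,88),.075)
g("fixed back",(249,30),(408,30),.075)
g("heel front",(282,230),(371,230),.06)
s=observe();R=s["tool_rot"];print(R,s["position"],R.T@(B-s["position"]))
for n,roi in(("scene",(240,200,300,240)),("side",(340,225,380,255))):
    p=red(d[n],roi);print(n,plane(d[n],p[0],.0575))
E
```

```text
((326.27743271221533, 197.1552795031056), 966.0, (309, 180, 35, 35))
button wrist [ 0.57814721 -0.06360959  0.0575    ]
slide front [ 0.5413 -0.1299  0.075 ] [ 0.512 -0.025  0.075] [ 0.5266 -0.0775  0.075 ] 105.59
fixed front [ 0.5115 -0.1384  0.075 ] [ 0.482  -0.0327  0.075 ] [ 0.4967 -0.0856  0.075 ] 105.6
fixed back [ 0.4757 -0.1467  0.075 ] [ 0.447  -0.0439  0.075 ] [ 0.4614 -0.0953  0.075 ] 105.61
heel front [ 0.6155 -0.0923  0.06  ] [ 0.5952 -0.0192  0.06  ] [ 0.6053 -0.0558  0.06  ] 105.57
[[-2.69263527e-01  9.63063829e-01  2.28338806e-03]
 [ 9.63065487e-01  2.69265977e-01 -8.37829412e-04]
 [-1.42172192e-03  1.97345533e-03 -9.99997042e-01]] [ 0.58281575 -0.06532936  0.17401727] [ 0.00307897 -0.00426297  0.11650483]
scene [ 0.58414321 -0.06553826  0.0575    ]
side [ 0.57980614 -0.06594471  0.0575    ]
```

Emit:
jog_arm(dr=[[0, 0, 0], [0, 0, 0], [0, 0, 0], [0, 0, 0], [0, 0, 0], [0, 0, 0], [0, 0, 0], [0, 0, 0], [0, 0, 0], [0, 0, 0]], slide=[[0.001, 0, 0.015], [0.001, 0, 0.02], [0, 0, 0.02], [0, 0, 0.015], [0, 0, 0.01], [0, 0, 0.01], [0, 0, 0.006], [0, 0, 0], [0, 0, 0], [0, 0, 0]], gripper=[-1, -1, -1, -1, -1, -1, -1, -1, -1, -1])

```text
time_s: 4.3
position: [0.5819, -0.0627, 0.0769]
tool_rot: [[-0.271, 0.963, 0.001], [0.963, 0.271, -0.0], [-0.001, 0.001, -1.0]]
ft_force: [0.1, -0.1, 0.2]
grip_width: -0.0002
```

```bash
python3 - <<'E'
from rig import observe, viewer, env
import cv2,pickle
from h import *
d={}
for n in("scene","side","wrist"):
    im=viewer.get_image(n);d[n]=im
C=lambda n,x,y:cv2.resize(d[n]["pixels"][y:y+130,x:x+200],None,fx=2,fy=2,interpolation=cv2.INTER_CUBIC)
cv2.imwrite("pics/c2.png",np.vstack([np.hstack([C("scene",170,150),C("side",270,180)]),np.hstack([C("wrist",220,100),C("wrist",220,230)])]))
s=observe();print(s["time_s"],s["position"],s["ft_force"])
E
```

```text
4.45 [ 0.58173804 -0.06264513  0.07668786] [ 0.62039401 -0.78730299  0.24440135]
```

View pics/c2.png

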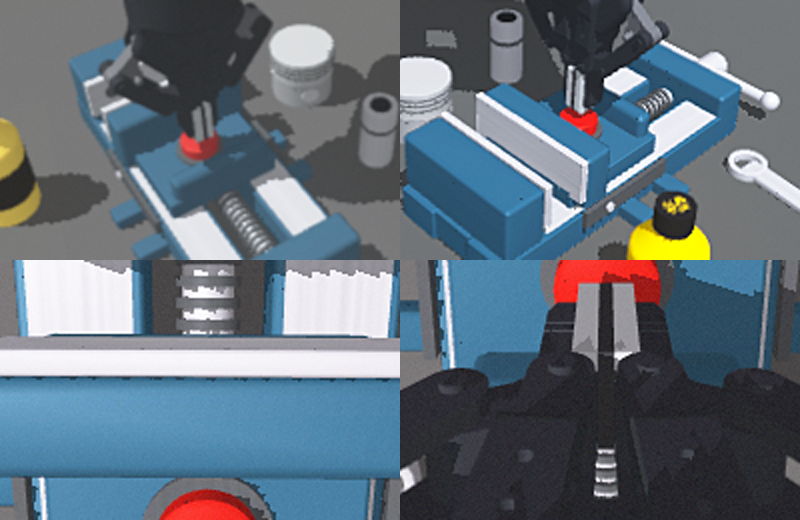

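Tips are centred over the button, about 8 mm above it. I press in small stages.

Emit:
jog_arm(dr=[[0, 0, 0], [0, 0, 0], [0, 0, 0], [0, 0, 0], [0, 0, 0], [0, 0, 0], [0, 0, 0], [0, 0, 0], [0, 0, 0], [0, 0, 0]], slide=[[0, 0, 0.002], [0, 0, 0.002], [0, 0, 0.002], [0, 0, 0.001], [0, 0, 0.001], [0, 0, 0.001], [0, 0, 0.001], [0, 0, 0], [0, 0, 0], [0, 0, 0]], gripper=[-1, -1, -1, -1, -1, -1, -1, -1, -1, -1])

```text
time_s: 5.45
position: [0.5815, -0.0626, 0.0665]
tool_rot: [[-0.271, 0.963, -0.0], [0.963, 0.271, 0.0], [0.0, -0.0, -1.0]]
ft_force: [-2.8, 1.3, 4.7]
grip_width: 0.0002
```

Emit:
jog_arm(dr=[[0, 0, 0], [0, 0, 0], [0, 0, 0], [0, 0, 0], [0, 0, 0], [0, 0, 0], [0, 0, 0], [0, 0, 0], [0, 0, 0], [0, 0, 0]], slide=[[0, 0, 0.001], [0, 0, 0.001], [0, 0, 0.001], [0, 0, 0], [0, 0, 0], [0, 0, 0], [0, 0, 0], [0, 0, 0], [0, 0, 0], [0, 0, 0]], gripper=[-1, -1, -1, -1, -1, -1, -1, -1, -1, -1])

```text
time_s: 6.45
position: [0.5816, -0.0626, 0.0634]
tool_rot: [[-0.271, 0.963, 0.0], [0.963, 0.271, 0.0], [0.0, 0.0, -1.0]]
ft_force: [-3.4, 1.4, 5.0]
grip_width: -0.0002
```

```bash
python3 - <<'E'
from rig import observe, viewer, env
import cv2
from h import *
s=observe();print(s["time_s"],s["position"],s["ft_force"])
d={n:viewer.get_image(n) for n in("scene","side")}
C=lambda n,x,y:cv2.resize(d[n]["pixels"][y:y+130,x:x+130],None,fx=3,fy=3,interpolation=cv2.INTER_CUBIC)
cv2.imwrite("pics/c3.png",np.hstack([C("scene",205,160),C("side",300,180)]))
s=observe();print(s["time_s"],s["position"],s["ft_force"])
E
```

```text
6.45 [ 0.58160872 -0.06256294  0.06338828] [-3.38099509  1.35628629  4.98778177]
6.55 [ 0.58161037 -0.06257279  0.06338779] [-3.07607793  2.10571696  5.47268761]
```

View pics/c3.png

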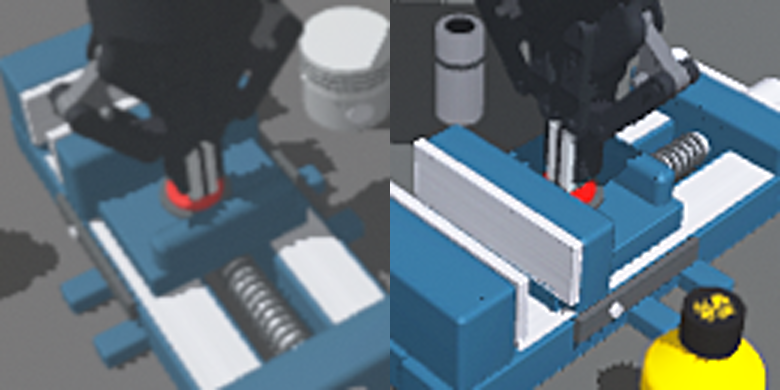

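Press is about 5.6 mm down at 5 N. Now I slide along tool +y, the opening direction.

Emit:
jog_arm(dr=[[0, 0, 0], [0, 0, 0], [0, 0, 0], [0, 0, 0], [0, 0, 0], [0, 0, 0], [0, 0, 0], [0, 0, 0], [0, 0, 0], [0, 0, 0]], slide=[[0, 0.002, 0], [0, 0.003, 0], [0, 0.003, 0], [0, 0.003, 0], [0, 0.003, 0], [0, 0.003, 0], [0, 0.003, 0], [0, 0.003, 0], [0, 0.003, 0], [0, 0.003, 0]], gripper=[-1, -1, -1, -1, -1, -1, -1, -1, -1, -1])

```text
time_s: 7.55
position: [0.6097, -0.0548, 0.0634]
tool_rot: [[-0.271, 0.963, 0.0], [0.963, 0.271, -0.0], [-0.0, 0.0, -1.0]]
ft_force: [-2.6, 0.2, 5.1]
grip_width: 0.0004
```

```bash
python3 - <<'E'
from rig import observe, viewer, env
import cv2
from h import *
d={n:viewer.get_image(n) for n in("scene","side")}
C=lambda n,x,y:cv2.resize(d[n]["pixels"][y:y+130,x:x+130],None,fx=3,fy=3,interpolation=cv2.INTER_CUBIC)
cv2.imwrite("pics/c4.png",np.hstack([C("scene",205,160),C("side",300,180)]))
s=observe();print(s["time_s"],s["position"],s["ft_force"])
E
```

```text
7.65 [ 0.61011726 -0.05468274  0.06351098] [-0.25854043  0.07173485  5.73693023]
```

View pics/c4.png

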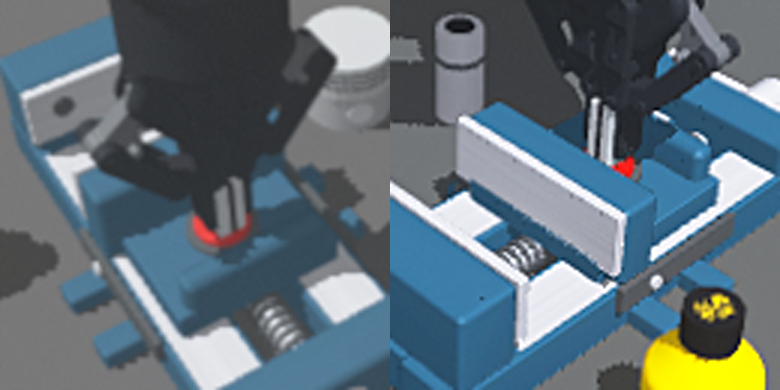

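The jaw travels with the tips by friction, about 29 mm so far. I carry on.

Emit:
jog_arm(dr=[[0, 0, 0], [0, 0, 0], [0, 0, 0], [0, 0, 0], [0, 0, 0], [0, 0, 0], [0, 0, 0], [0, 0, 0], [0, 0, 0], [0, 0, 0]], slide=[[0, 0.002, 0], [0, 0.003, 0], [0, 0.003, 0], [0, 0.003, 0], [0, 0.003, 0], [0, 0.003, 0], [0, 0.003, 0], [0, 0.003, 0], [0, 0.003, 0], [0, 0.003, 0]], gripper=[-1, -1, -1, -1, -1, -1, -1, -1, -1, -1])

```text
time_s: 8.65
position: [0.6377, -0.0471, 0.0635]
tool_rot: [[-0.271, 0.963, 0.0], [0.963, 0.271, -0.0], [-0.001, 0.0, -1.0]]
ft_force: [-3.0, -0.0, 5.7]
grip_width: -0.0
```

Emit:
jog_arm(dr=[[0, 0, 0], [0, 0, 0], [0, 0, 0], [0, 0, 0], [0, 0, 0], [0, 0, 0], [0, 0, 0], [0, 0, 0], [0, 0, 0], [0, 0, 0]], slide=[[0, 0.001, 0], [0, 0.001, 0], [0, 0.001, 0], [0, 0.001, 0], [0, 0.001, 0], [0, 0.001, 0], [0, 0.001, 0], [0, 0.001, 0], [0, 0, 0], [0, 0, 0]], gripper=[-1, -1, -1, -1, -1, -1, -1, -1, -1, -1])

```text
time_s: 9.65
position: [0.6455, -0.0449, 0.0636]
tool_rot: [[-0.271, 0.963, 0.001], [0.963, 0.271, -0.0], [-0.001, 0.001, -1.0]]
ft_force: [-2.2, 0.3, 6.0]
grip_width: 0.0
```

```bash
python3 - <<'E'
from rig import observe, viewer, env
import cv2
from h import *
d={n:viewer.get_image(n) for n in("scene","side")}
C=lambda n,x,y:cv2.resize(d[n]["pixels"][y:y+130,x:x+130],None,fx=3,fy=3,interpolation=cv2.INTER_CUBIC)
cv2.imwrite("pics/c5.png",np.hstack([C("scene",225,180),C("side",330,170)]))
s=observe();print(s["time_s"],s["position"],s["ft_force"])
E
```

```text
9.75 [ 0.64550581 -0.04489162  0.06360361] [-1.50265916 -0.2606987   6.04683434]
```

View pics/c5.png

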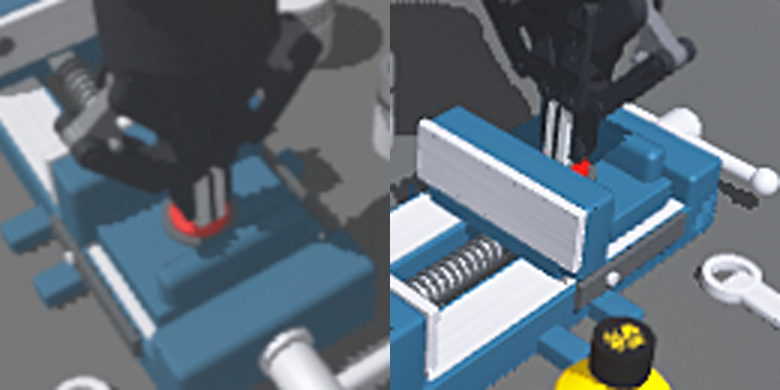

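Emit:
jog_arm(dr=[[0, 0, 0], [0, 0, 0], [0, 0, 0], [0, 0, 0], [0, 0, 0], [0, 0, 0], [0, 0, 0], [0, 0, 0], [0, 0, 0], [0, 0, 0]], slide=[[0, 0.001, 0], [0, 0.001, 0], [0, 0.001, 0], [0, 0.001, 0], [0, 0.001, 0], [0, 0.001, 0], [0, 0, 0], [0, 0, 0], [0, 0, 0], [0, 0, 0]], gripper=[-1, -1, -1, -1, -1, -1, -1, -1, -1, -1])

```text
time_s: 10.75
position: [0.651, -0.0434, 0.0635]
tool_rot: [[-0.271, 0.963, 0.0], [0.963, 0.271, -0.0], [-0.001, 0.0, -1.0]]
ft_force: [-3.3, -1.0, 5.5]
grip_width: 0.0001
```

```bash
python3 - <<'E'
from rig import observe, viewer, env
import cv2
from h import *
d={n:viewer.get_image(n) for n in("scene","side")}
C=lambda n,x,y:cv2.resize(d[n]["pixels"][y:y+130,x:x+130],None,fx=3,fy=3,interpolation=cv2.INTER_CUBIC)
cv2.imwrite("pics/c6.png",np.hstack([C("scene",225,180),C("side",330,170)]))
s=observe();print(s["time_s"],s["position"],s["ft_force"])
E
```

```text
10.85 [ 0.65101513 -0.04336608  0.06349938] [-2.88352561 -1.41743513  5.24171533]
```

View pics/c6.png

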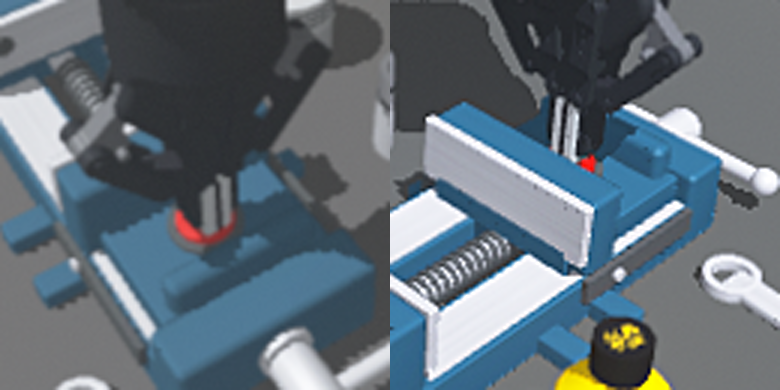

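The jaw is still moving a little (side: white plate corner 418→427 in the crop). I push on until the tips meet the heel and the force rises.

Emit:
jog_arm(dr=[[0, 0, 0], [0, 0, 0], [0, 0, 0], [0, 0, 0], [0, 0, 0], [0, 0, 0], [0, 0, 0], [0, 0, 0], [0, 0, 0], [0, 0, 0]], slide=[[0, 0.001, 0], [0, 0.001, 0], [0, 0.001, 0], [0, 0.001, 0], [0, 0.001, 0], [0, 0.001, 0], [0, 0, 0], [0, 0, 0], [0, 0, 0], [0, 0, 0]], gripper=[-1, -1, -1, -1, -1, -1, -1, -1, -1, -1])

```text
time_s: 11.85
position: [0.6566, -0.0418, 0.0634]
tool_rot: [[-0.271, 0.963, -0.0], [0.963, 0.271, -0.0], [-0.0, -0.0, -1.0]]
ft_force: [-3.7, -1.1, 5.2]
grip_width: 0.0
```

Emit:
jog_arm(dr=[[0, 0, 0], [0, 0, 0], [0, 0, 0], [0, 0, 0], [0, 0, 0], [0, 0, 0], [0, 0, 0], [0, 0, 0], [0, 0, 0], [0, 0, 0]], slide=[[0, 0.001, 0], [0, 0.001, 0], [0, 0.001, 0], [0, 0, 0], [0, 0, 0], [0, 0, 0], [0, 0, 0], [0, 0, 0], [0, 0, 0], [0, 0, 0]], gripper=[-1, -1, -1, -1, -1, -1, -1, -1, -1, -1])

```text
time_s: 12.85
position: [0.6596, -0.0409, 0.0635]
tool_rot: [[-0.271, 0.963, 0.0], [0.963, 0.271, -0.001], [-0.001, -0.0, -1.0]]
ft_force: [-2.5, -0.7, 5.0]
grip_width: -0.0001
```

```bash
python3 - <<'E'
from rig import observe, viewer, env
import cv2
from h import *
d={n:viewer.get_image(n) for n in("scene","side")}
C=lambda n,x,y:cv2.resize(d[n]["pixels"][y:y+130,x:x+130],None,fx=3,fy=3,interpolation=cv2.INTER_CUBIC)
cv2.imwrite("pics/c7.png",np.hstack([C("scene",225,180),C("side",330,170)]))
s=observe();print(s["time_s"],s["position"],s["ft_force"])
E
```

```text
12.95 [ 0.65957515 -0.04094143  0.0634681 ] [-3.81594007 -1.04114374  6.12938507]
```

View pics/c7.png

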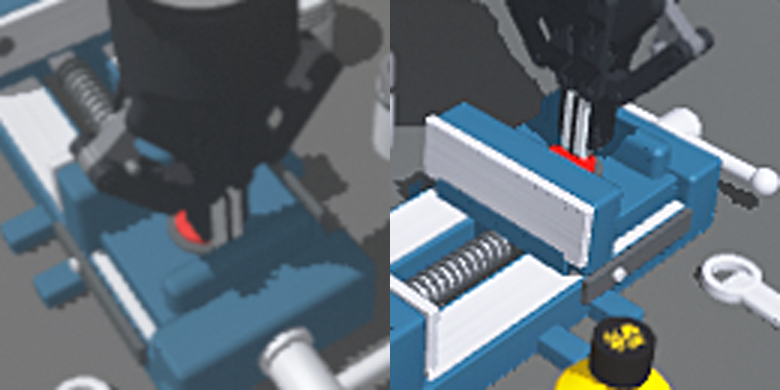

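The jaw has stopped and the tips now slide on the button. I push against the heel gently to confirm.

Emit:
jog_arm(dr=[[0, 0, 0], [0, 0, 0], [0, 0, 0], [0, 0, 0], [0, 0, 0], [0, 0, 0], [0, 0, 0], [0, 0, 0], [0, 0, 0], [0, 0, 0]], slide=[[0, 0.0005, 0], [0, 0.0005, 0], [0, 0.0005, 0], [0, 0.0005, 0], [0, 0.0005, 0], [0, 0.0005, 0], [0, 0, 0], [0, 0, 0], [0, 0, 0], [0, 0, 0]], gripper=[-1, -1, -1, -1, -1, -1, -1, -1, -1, -1])

```text
time_s: 13.95
position: [0.6615, -0.0404, 0.0634]
tool_rot: [[-0.271, 0.963, -0.003], [0.963, 0.271, -0.001], [-0.0, -0.003, -1.0]]
ft_force: [-7.8, -1.5, 8.0]
grip_width: -0.0002
```

Emit:
jog_arm(dr=[[0, 0, 0], [0, 0, 0], [0, 0, 0], [0, 0, 0], [0, 0, 0], [0, 0, 0], [0, 0, 0], [0, 0, 0], [0, 0, 0], [0, 0, 0]], slide=[[0, 0.0005, 0], [0, 0.0005, 0], [0, 0.0005, 0], [0, 0.0005, 0], [0, 0, 0], [0, 0, 0], [0, 0, 0], [0, 0, 0], [0, 0, 0], [0, 0, 0]], gripper=[-1, -1, -1, -1, -1, -1, -1, -1, -1, -1])

```text
time_s: 14.95
position: [0.6616, -0.0404, 0.0634]
tool_rot: [[-0.271, 0.963, -0.008], [0.963, 0.271, -0.001], [0.001, -0.008, -1.0]]
ft_force: [-17.6, -5.0, 12.4]
grip_width: -0.0
```

The heel push reads 18 N with no motion, so the jaw is hard on the stop. I relieve the push slightly and lift straight up, without dragging the jaw back.

Emit:
jog_arm(dr=[[0, 0, 0], [0, 0, 0], [0, 0, 0], [0, 0, 0], [0, 0, 0], [0, 0, 0], [0, 0, 0], [0, 0, 0], [0, 0, 0], [0, 0, 0]], slide=[[0, -0.0005, 0], [0, -0.0005, 0], [0, -0.0005, 0], [0, 0, -0.001], [0, 0, -0.001], [0, 0, -0.002], [0, 0, -0.002], [0, 0, -0.003], [0, 0, -0.004], [0, 0, 0]], gripper=[-1, -1, -1, -1, -1, -1, -1, -1, -1, -1])

```text
time_s: 15.95
position: [0.6636, -0.0398, 0.0767]
tool_rot: [[-0.271, 0.963, 0.002], [0.963, 0.271, -0.0], [-0.001, 0.002, -1.0]]
ft_force: [0.5, -0.8, -0.0]
grip_width: 0.0
```

Emit:
jog_arm(dr=[[0, 0, 0], [0, 0, 0], [0, 0, 0], [0, 0, 0], [0, 0, 0], [0, 0, 0], [0, 0, 0], [0, 0, 0], [0, 0, 0], [0, 0, 0]], slide=[[0, -0.001, -0.01], [0, -0.001, -0.01], [0, -0.001, -0.02], [0, -0.001, -0.02], [0, 0, -0.02], [0, 0, -0.02], [0, -0.02, -0.01], [0, -0.02, 0], [0, 0, 0], [0, 0, 0]], gripper=[-1, -1, -1, -1, -1, -1, -1, -1, -1, -1])

```text
time_s: 16.95
position: [0.621, -0.0516, 0.1873]
tool_rot: [[-0.271, 0.963, 0.002], [0.963, 0.271, -0.0], [-0.001, 0.001, -1.0]]
ft_force: [-0.4, 0.7, -0.2]
grip_width: -0.0006
```

```bash
python3 - <<'E'
from rig import observe, viewer, env
import cv2,pickle
from h import *
d={n:viewer.get_image(n) for n in("scene","side","wrist")}
pickle.dump(d,open("v8.pkl","wb"))
C=lambda n,x,y:cv2.resize(d[n]["pixels"][y:y+130,x:x+130],None,fx=3,fy=3,interpolation=cv2.INTER_CUBIC)
cv2.imwrite("pics/c8.png",np.hstack([C("scene",225,180),C("side",330,170)]))
cv2.imwrite("pics/w8.png",d["wrist"]["pixels"])
s=observe();print(s["time_s"],s["position"],s["ft_force"])
E
```

```text
17.1 [ 0.62117966 -0.05144612  0.18625271] [0.28030596 0.24673628 0.37655529]
```

View pics/c8.png

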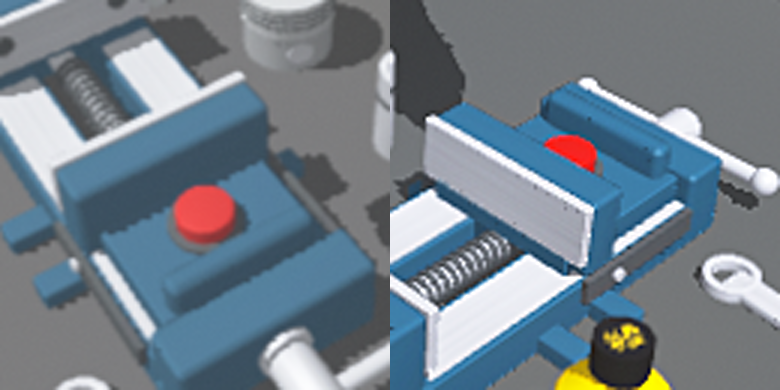

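View pics/w8.png

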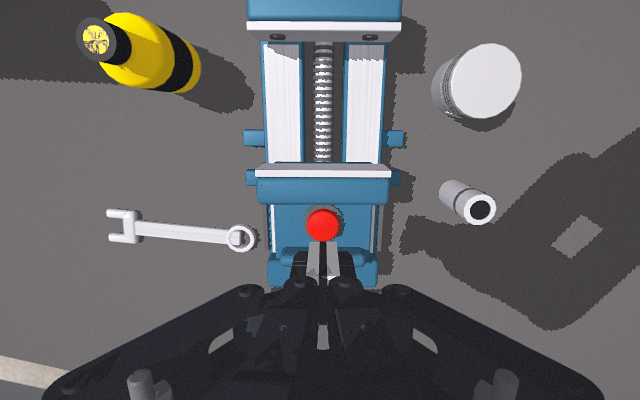

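The button is up and the heel is against the bracket. A quick numerical check before handing in.

```bash
python3 - <<'E'
import pickle
from h import *
d=pickle.load(open("v8.pkl","rb"));w=d["wrist"];a,b=d["scene"],d["side"]
f=plane(w,(319,28),.075);s=plane(w,(322,170),.075);print("wrist opening",np.linalg.norm(f-s))
ra=red(a,(260,225,320,275));rb=red(b,(500-10,200,560,240))
x=plane(a,ra[0],.0575);print("scene button",x,"moved",np.linalg.norm(x-[0.5841,-0.0655,.0575]))
rb=red(b,(500,205,545,232)); print(ra,rb)
d0=pickle.load(open("v0.pkl","rb"))
# static picture shifts: template match of bystander/vice patches vs start
for n,bs in(("scene",{"bracket":(280,262,70,50),"fixed":(205,160,40,30),"piston":(303,160,38,45),"socket":(345,192,30,45),"bottle":(145,195,50,70),"spanner":(145,300,125,75)}),("side",{"bottle":(378,270,50,90),"fixed":(268,235,50,80)})):
    for k,(x0,y0,W,H) in bs.items():
        t=d0[n]["pixels"][y0:y0+H,x0:x0+W];q=d[n]["pixels"][y0-8:y0+H+8,x0-8:x0+W+8]
        _,v,_,l=cv2.minMaxLoc(cv2.matchTemplate(q,t,cv2.TM_CCOEFF_NORMED));print(n,k,l[0]-8,l[1]-8,round(v,3))
E
```

```text
wrist opening 0.1017599734276817Traceback (most recent call last):
  File "<stdin>", line 5, in <module>
  File "h.py", line 17, in red
    M=cv2.moments(k,True);return (M["m10"]/M["m00"],M["m01"]/M["m00"]),M["m00"],cv2.boundingRect(k)
                                  ~~~~~~~~^~~~~~~~~
ZeroDivisionError: float division by zero
```

```bash
python3 - <<'E'
import pickle
from h import *
from rig import env,observe
d=pickle.load(open("v8.pkl","rb"));w=d["wrist"];a,b=d["scene"],d["side"]
ra=red(a,(260,225,320,275))
x=plane(a,ra[0],.0575);print("scene button",x,"moved",np.linalg.norm(x-[0.5841,-0.0655,.0575]))
d0=pickle.load(open("v0.pkl","rb"))
for n,bs in(("scene",{"bracket":(280,262,70,50),"fixed":(205,160,40,30),"piston":(303,160,38,45),"socket":(345,192,30,45),"bottle":(145,195,50,70),"spanner":(145,300,125,75)}),("side",{"bottle":(378,270,50,90),"fixed":(268,235,50,80)})):
    for k,(x0,y0,W,H) in bs.items():
        t=d0[n]["pixels"][y0:y0+H,x0:x0+W];q=d[n]["pixels"][y0-8:y0+H+8,x0-8:x0+W+8]
        _,v,_,l=cv2.minMaxLoc(cv2.matchTemplate(q,t,cv2.TM_CCOEFF_NORMED));print(n,k,l[0]-8,l[1]-8,round(v,3))
E
```

```text
scene button [ 0.65239444 -0.04667508  0.0575    ] moved 0.07084143428574874
scene bracket 0 0 0.758
scene fixed 0 0 0.998
scene piston 0 0 0.996
scene socket 0 0 0.999
scene bottle 0 0 0.996
scene spanner 0 0 0.999
side bottle 0 0 0.995
side fixed 0 0 0.959
```

```bash
python3 - <<'E'
from rig import env,observe
s=observe();print(s["time_s"],s["ft_force"]);print(env.close_job())
E
```

```text
17.1 [0.28030596 0.24673628 0.37655529]
the job is handed in; nothing more can be done
None
```

The vice is fully open and the job is handed in at 17.1 s; no verdict was reported. With the fingers shut I pressed the button about 5.6 mm down at 5–6 N. I slid the jaw about 70 mm, and an 18 N push on the heel then moved it no further. I then lifted straight off and took the hand away.

What the last checks showed:
- **Opening:** the wrist camera measured about 102 mm, which agrees with the 100 mm stop to within calibration.
- **Button and hand:** the button is up in the pictures. The gripper is clear, with the wrist force near zero.
- **Nothing else moved:** the vice, piston, bottle, socket and spanner show zero pixel shift from the start pictures.
- **Weaker match:** the bracket patch matched at only 0.76, though still with no shift. I put that down to the jaw now standing in that patch.
- **Error along the way:** one check script stopped on an empty red mask in the side view. I left that check out of the rerun, so the side camera gave no separate measurement of the button.

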